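Slide the compact mirror out of the packed row and seat it in its rest

ROBOT

A 6-joint arm with a two-finger parallel gripper is mounted at the origin on the work surface. World frame = base frame: x ahead of the robot, y to its left, z up, the work surface at z = 0. Lengths are in m, angles in rad, forces in N, time in s.
With the tool pointing down it reaches from about 0.4 to 0.825 m from the base axis. Payload 7 kg.
Tool frame: the origin (TCP) lies midway between the tips of the shut fingers; the grasp point (between the pads) lies 19 mm behind it (bot.grip_depth is the x of the grasp point in the tool frame, in m); x points along the fingers, y is the direction in which the jaws open and shut, and the axes are right-handed (so a half turn about x gives the same grasp; the last joint's range is limited). The gripper opens to 88 mm and grips with 3 to 60 N. Pads are 19 mm wide; open, the fingers measure 130 mm over their backs; the gripper's body (78 mm by 193 mm) begins 47 mm behind the grasp point.
Start: joints at [-0.843, 0.359, 0.012, 0, -1.224, -0.288], TCP at [0.287, -0.611, 0.227] pointing down, gripper open.
Joint ranges: [-3.07, 3.07], [-1.43, 2.12], [-1.02, 1.25], [-3.03, 1.67], [-3.05, -0], [-3.03, 3.03]. Speed limits (rad/s): [2.39, 2.39, 3.01, 3.14, 3.14, 3.14].

INTERFACE

Orientations are given as a unit quaternion [x, y, z, w].
In Python, from plant import bot gives the robot as it stands. The module is installed in compiled form; this text tells all that it offers.
- The arm moves only by the tool send_rows, never from a script. Its argument "motion" is a list of rows, each a list of 3 entries, a list of its own where there are three numbers: the opening, from 0 (shut) to 1 (fully open), then the shift along the tool's x, y, z in cm, then the turn, a rotation vector about the tool's x, y, z in rad. A call has 1 to 20 rows; each row shifts and turns the commanded pose from where the row before left it, along the tool's axes as they then stand; what a row does not reach is not made up. A row lasts 1/10 s, in which the tool goes at most 50 mm and 8.59 degrees, less where a joint would pass 70% of its speed; a pose out of reach is approached as far as the arm can. A call with a gripper value outside its range is refused whole. The fingers move at their own pace and stop on an object; "newtons" is the grip in N (left out, the last holds). Time passes only in rows, so rows that do not move let the fingers close. It gives the time, the measured TCP pose, the force and the opening at its end, in the units of the state.
- bot.sense(): the state, without advancing time (a new reading comes with each control period).
- bot.snapshot(name): name is "scene" or "top"; returns a dict with "color" (480x640x3 uint8, red, green, blue), "fx", "fy", "cx", "cy" (pixels), "view" (4x4, takes a point from world to camera coordinates). Camera axes: x right, y down, z forward; pixel columns grow to the right and rows downward; lengths in m; the calibration is good to about 2 mm. A picture is of the moment at which its call begins. There is no depth.
- bot.hand_in(): hands the job in, once; it reports no verdict.
Trained networks look in a picture, given as the dict that the camera call returned (one of the last four; its "shot" number tells which), for a name from the list of things; names that differ only in an ending like _2 or _b are one class to them, and where a whole thing is asked for, a point or a joint stands for the part that bears it (a point fixed in the world has none). Each returns a list of dicts, best first, with "conf" (0 to 1); they miss things now and then, are a little off and sometimes report something else, mostly with a low value. They report only what shows in the picture. A call takes as long as a camera call. They do not tell look-alikes from the thing itself.
- bot.masks_of(picture, label): "mask" (480x640 bool, what is visible of it) and "centre" ([row, column] in pixels, amid what is visible of it).
The state is a dict: "time": time; "joint_pos": joint angles; "joint_velocities": joint speeds; "tau": joint torques, N m; "position": TCP position; "eef_rot": TCP orientation; "force": force on the tool from outside, world axes, zero at the start; "wrist_torque": the same for the moment, N m; "finger_gap": finger opening in m.
Only numpy, scipy, OpenCV 4.12 (cv2) and the standard library are available. Lean on these libraries where they do the work, as an engineer would, in place of code of your own. Each camera call takes 0.05 s, during which the arm holds its last target. There are 200 camera calls.

TASK

The folded compact mirror is packed tightly in the row of tins against the box at the back of the wooden tray, with no room for fingers around it. Slide it straight out along the tray until it is clear of the tins, then pick it up and set it lid up in the round well of its wooden rest, pressed fully home and level. Be gentle, since there is glass inside: neither press nor squeeze it hard, and leave the tins and everything else where they are.

Things in the scene. Friction and masses are not known exactly. Their poses are not given: they have to be found in the camera images.
- compact: Folded compact mirror: plain rigid steel disc, 56 mm across, 18 mm thick, 65 to 115 g, flat top 52 across, 3 mm chamfer below. The flattest thing in the row, in one of the two middle places, a tin touching each side. A press of 8 to 14 N on its lid carries it along the tray; under 5 N the finger may slip. Limits: 22 N on what lies below it, 30 N from the fingers (both pads added). Origin: underside centre, z up.
- organiser: Fixed beech tray on rubber feet, 250 mm wide (y); its top, where the row stands, is 10 mm over its origin and 16 to 21 mm over the ledge. On it an open box, 45 mm high; the box's front face (own x = -55 mm) looks along own -x, away from the robot. The row stands against it, centres at own x = -83, y = -84, -28, 28, 84 mm, all 56 mm wide. The tray is free in front, up to its open edge at x = -211.
- wax_tin_a: Round aluminium screw-lid tin, 56 mm in diameter, 24 mm high, 95 g, loose, at one end of the row. Origin: centre of its underside.
- wax_tin_b: Round aluminium screw-lid tin, as the other one, 56 mm in diameter, 24 mm high, 95 g, loose, at the other end of the row. Origin: centre of its underside.
- square_tin: Square aluminium hinged tin, 56 x 56 mm, 21 mm high, 90 g, loose, in the other middle place of the row. Origin: centre of its underside.
- rest: The compact's rest: a fixed square wooden block 100 x 100 mm, 16 mm high, with one round well in the middle of its top, on the left or right of the ledge. Origin: centre of its underside.
- rest_well (a point): Centre of the floor of the rest's well, 10 mm above the ledge. The well is 59 mm in diameter and 6 mm deep, so that the seated compact stands 12 mm out of it. z up.
- hairpin_jar: Clear acrylic lidded jar of hairpins, 62 mm in diameter, 72 mm high, loose, on the side opposite to the rest. Origin: centre of its underside.
- tweezer: Steel tweezer lying on the ledge farther from the robot, 96 mm long (its x), 8 mm high, loose. Origin: its middle, underside.
- round_brush: Round hair brush lying on the right of the ledge, 210 mm long (its x), 40 mm high, loose. Origin: underside, near the middle.
- comb: Black rat-tail comb lying on the left of the ledge, 200 mm long (its x), 5 mm high, loose. Origin: underside, middle.
There are look-alikes about, which are no part of the job. What is shaped like the compact but green is not meant. Several things look just like the rest: the one meant starts farthest to the robot's right.

How it is judged:
By the outcome, as a careful person would: the job done as asked, in the order asked, and still so for the second after the job is handed in, with the robot touching nothing.
It also fails if it takes over 72 s, if anything falls off the work surface, if the arm or the gripper's body presses on something with over 40 N, if the wrist force passes 120 N, or if a joint passes its speed limit or range.

## Working session

There is one attempt and no reset: what is moved stays moved. The work goes in short steps, Python scripts to look and compute and a tool call to move; the robot and the scene stay as the last step left them, time stands still between calls to the robot, and variables do not carry over. Pictures are saved under pics/ and viewed, about 8 in all and at most 12, crops included, and the job is handed in when it is done.

Besides the shell and the picture viewer there is one more tool, called after "Request:" in YAML: its name, and indented under it one key for each argument. send_rows: Moves the arm, as the interface text tells. Its arguments: {"type":"object","properties":{"motion":{"type":"array"},"newtons":{"type":"number"}},"required":["motion"]}

```bash
mkdir -p pics; cat > h.py <<'E'
from plant import bot
import numpy as np, cv2
from scipy.spatial.transform import Rotation as R
np.set_printoptions(precision=4,suppress=True)
def snap(n,save=None):
    p=bot.snapshot(n)
    if save: cv2.imwrite('pics/'+save,p['color'][:,:,::-1])
    return p
def pt(p,row,col,z):
    V=np.array(p['view']);Rm=V[:3,:3];c=-Rm.T@V[:3,3]
    d=Rm.T@np.array([(col-p['cx'])/p['fx'],(row-p['cy'])/p['fy'],1])
    return c+d*(z-c[2])/d[2]
def pix(p,X):
    V=np.array(p['view']);q=V[:3,:3]@np.array(X)+V[:3,3]
    return np.array([q[1]/q[2]*p['fy']+p['cy'],q[0]/q[2]*p['fx']+p['cx']])
E
python3 - <<'E'
from h import *
s=bot.sense();print({k:np.round(v,4).tolist() for k,v in s.items()}); print(R.from_quat(s['eef_rot']).as_matrix(),bot.grip_depth)
for n in ('top','scene'):
    p=snap(n,n+'1.png');V=np.array(p['view']);print(n,-V[:3,:3].T@V[:3,3],V[:3,:3],p['fx'])
    for l in ('compact','organiser','wax_tin_a','square_tin','rest','hairpin_jar','tweezer'):
        for m in bot.masks_of(p,l):print(l,round(m['conf'],2),np.round(m['centre'],1),m['mask'].sum(),pt(p,*m['centre'],0.03))
E
```

```text
{'time': 0.0, 'joint_pos': [-0.8429, 0.3594, 0.0111, -0.0003, -1.2241, -0.2881], 'joint_velocities': [-0.0008, -0.0005, -0.0012, 0.0008, 0.0017, -0.0005], 'tau': [0.0005, -58.2714, 29.3065, 6.9975, 0.0069, -0.0002], 'position': [0.2872, -0.6103, 0.2256], 'eef_rot': [-0.1536, 0.6903, 0.1548, 0.6899], 'force': [-0.5939, -0.0815, -0.4458], 'wrist_torque': [-0.018, -0.0374, 0.0051], 'finger_gap': 0.088}
[[-0.0008 -0.4256  0.9049]
 [ 0.0014  0.9049  0.4256]
 [-1.      0.0017 -0.0001]] -0.0188
top [ 0.4801 -0.0156  1.3581] [[-0.0225 -0.9995 -0.022 ]
 [-0.997   0.0241 -0.0734]
 [ 0.0739  0.0203 -0.9971]] 602.7530081786545
compact 0.78 [253.8 293.8] 521 [0.5567 0.0422 0.03  ]
compact 0.74 [230.6 218.1] 492 [0.6122 0.2093 0.03  ]
compact 0.31 [263.3 450.8] 2121 [ 0.5276 -0.3018  0.03  ]
organiser 0.61 [264.  307.9] 11682 [0.5334 0.0116 0.03  ]
wax_tin_a 0.78 [250.8 348.1] 527 [ 0.5604 -0.0777  0.03  ]
wax_tin_a 0.62 [255.8 272.4] 523 [0.5534 0.0896 0.03  ]
square_tin 0.97 [251.6 320.4] 647 [ 0.5601 -0.0166  0.03  ]
rest 0.94 [263.7 451.2] 2131 [ 0.5267 -0.3027  0.03  ]
rest 0.94 [332.3 420.6] 2180 [ 0.3789 -0.2304  0.03  ]
hairpin_jar 0.55 [295.  164.6] 815 [0.4724 0.3295 0.03  ]
hairpin_jar 0.26 [249.2 345.4] 505 [ 0.5641 -0.0718  0.03  ]
tweezer 0.43 [159. 324.] 6 [ 0.7669 -0.0296  0.03  ]
scene [1.0852 0.6084 0.7826] [[-0.7701  0.6379  0.0066]
 [ 0.4266  0.5225 -0.7382]
 [-0.4744 -0.5657 -0.6745]] 453.4584263974416
compact 0.93 [318.3 376.3] 512 [0.6352 0.2264 0.03  ]
compact 0.77 [253.2 343.1] 338 [0.5619 0.0373 0.03  ]
organiser 0.69 [241.6 345.2] 7826 [0.5312 0.0098 0.03  ]
wax_tin_a 0.73 [228.5 315.4] 313 [ 0.5574 -0.0744  0.03  ]
wax_tin_a 0.57 [262.2 361.2] 474 [0.5489 0.0867 0.03  ]
square_tin 0.96 [238.1 327.6] 436 [ 0.5565 -0.0272  0.03  ]
rest 0.78 [183.8 271.7] 972 [ 0.5338 -0.3038  0.03  ]
rest 0.65 [182.5 331.6] 833 [ 0.398  -0.2015  0.03  ]
tweezer 0.52 [281.6 255.8] 179 [ 0.772  -0.0173  0.03  ]
```

View pics/top1.png

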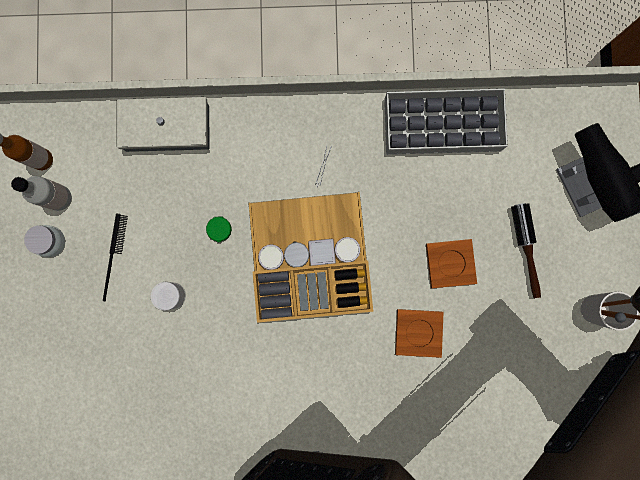

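View pics/scene1.png

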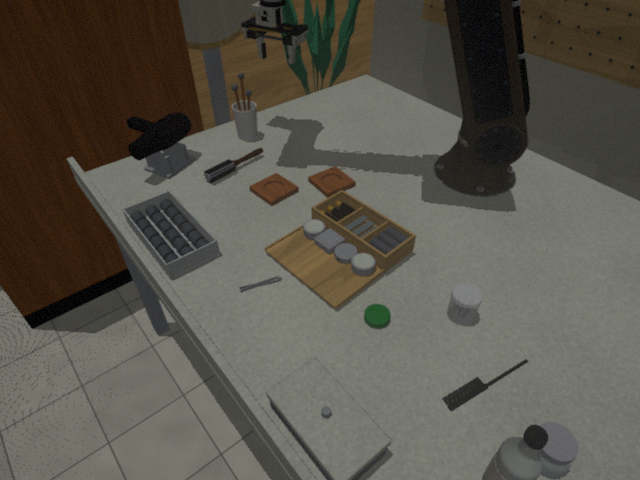

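Grey compact is at top px (297,254) between the left wax tin and the square tin. The green decoy is at (218,229), and the rightmost rest is at (451,264). Next I'll fit the tray axes.

```bash
python3 - <<'E'
from h import *
p=snap('top'); c=p['color'][180:335,235:385][:,:,::-1]
cv2.imwrite('pics/crop1.png',cv2.resize(c,None,fx=3.8,fy=3.8,interpolation=cv2.INTER_CUBIC))
c=p['color'][230:300,415:490][:,:,::-1]
s=p
# tray front corners
a=pt(p,203,249,.0185);b=pt(p,193,358,.0185);print(a,b,np.linalg.norm(b-a),np.arctan2((a-b)[1],(a-b)[0]))
q=snap('scene')
hs={'compact':.0365,'wax_tin_a':.0425,'square_tin':.0395,'rest':.016}
for pp in (p,q):
  for l,h in hs.items():
    for m in bot.masks_of(pp,l):
        if m['conf']<.5: continue
        ys,xs=np.nonzero(m['mask']); print(l,round(m['conf'],2),pt(pp,*m['centre'],h), pt(pp,*m['centre'],h/2+.009 if l!='rest' else .008))
E
```

```text
[0.6739 0.141  0.0185] [ 0.6902 -0.1039  0.0185] 0.24541263541844432 1.6371784687662627
compact 0.93 [0.6203 0.2115 0.0365] [0.6213 0.213  0.0273]
compact 0.74 [0.5579 0.0371 0.0365] [0.5585 0.0374 0.0272]
wax_tin_a 0.62 [0.5494 0.0913 0.0425] [0.5501 0.0923 0.0303]
square_tin 0.57 [ 0.5608 -0.0184  0.0395] [ 0.5615 -0.0184  0.0288]
rest 0.89 [ 0.372  -0.2327  0.016 ] [ 0.3713 -0.234   0.008 ]
rest 0.78 [ 0.5288 -0.3022  0.016 ] [ 0.5291 -0.3039  0.008 ]
compact 0.87 [0.6332 0.2302 0.0365] [0.6276 0.2255 0.0272]
compact 0.83 [0.5603 0.0305 0.0365] [0.5538 0.0233 0.0272]
wax_tin_a 0.96 [0.5672 0.1029 0.0425] [0.5587 0.0946 0.0302]
wax_tin_a 0.63 [ 0.5731 -0.0692  0.0425] [ 0.5646 -0.0804  0.0302]
square_tin 0.74 [ 0.5543 -0.0237  0.0395] [ 0.5467 -0.0329  0.0288]
rest 0.84 [ 0.3866 -0.2126  0.016 ] [ 0.3793 -0.2212  0.008 ]
rest 0.75 [ 0.5321 -0.3138  0.016 ] [ 0.5263 -0.3234  0.008 ]
```

View pics/crop1.png

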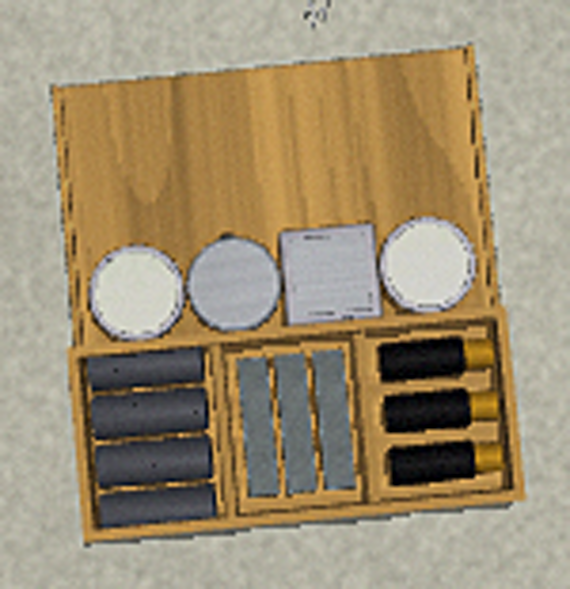

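Crop shows: tray front corners at (52,87) and (471,45). The row tops are at (137,292), compact (235,282), square (330,275) and (428,264).

```bash
python3 - <<'E'
from h import *
p=snap('top')
f=lambda x,y,z:pt(p,180+(y-1.9)/3.8+.0,235+(x-1.9)/3.8,z)
P=[f(52,87,.0185),f(471,45,.0185),f(137,292,.0425),f(235,282,.0365),f(330,275,.0395),f(428,264,.0425)]
print(np.array(P))
# own pts, fit rigid (organiser yaw ~ pi); own y: which sign? left(world +y)=own -y
O=np.array([[-211,-125],[-211,125],[-83,-84],[-83,-28],[-83,28],[-83,84]])/1e3
W=np.array(P)[:,:2];oc=O.mean(0);wc=W.mean(0);H=(O-oc).T@(W-wc);U,S,Vt=np.linalg.svd(H);Rm=Vt.T@np.diag([1,np.sign(np.linalg.det(Vt.T@U.T))])@U.T
t=wc-Rm@oc;print('yaw',np.arctan2(Rm[1,0],Rm[0,0]),'t',t);print('res',W-(O@Rm.T+t))
print('compact',Rm@[-.083,-.028]+t,'out dir',-Rm[:,0])
s=bot.sense();M=R.from_quat(s['eef_rot']).as_matrix();print('tool->yaw jaw',np.arctan2(M[1,1],M[0,1]),'tray y yaw',np.arctan2(Rm[1,1],Rm[0,1]))
m=max(bot.masks_of(p,'rest'),key=lambda m:m['centre'][1]);ys,xs=np.nonzero(m['mask']);r=cv2.minAreaRect(np.c_[xs,ys].astype(np.float32));print(r,pt(p,r[0][1],r[0][0],.012))
E
```

```text
[[ 0.6753  0.1428  0.0185]
 [ 0.6939 -0.105   0.0185]
 [ 0.5516  0.0927  0.0425]
 [ 0.5563  0.0363  0.0365]
 [ 0.5589 -0.0186  0.0395]
 [ 0.5637 -0.0751  0.0425]]
yaw -3.066611715536966 t [0.4746 0.0028]
res [[-0.0004 -0.0004]
 [-0.0005  0.0011]
 [ 0.0005 -0.    ]
 [ 0.001  -0.0006]
 [-0.0006  0.0003]
 [ 0.     -0.0003]]
compact [0.5553 0.0369] out dir [0.9972 0.0749]
tool->yaw jaw 2.010591328093704 tray y yaw -1.4958153887420693
((450.9830017089844, 263.34112548828125), (45.34760284423828, 46.83906936645508), 83.8844985961914) [ 0.5281 -0.3061  0.012 ]
```

Request:
send_rows:
  motion:
    - [0,[0,0,0],[0.1217,0,0]]
    - [0,[0,0,0],[0.1217,0,0]]
    - [0,[0,0,0],[0.1217,0,0]]
    - [0,[0.5,3.68,1.86],[0,0,0]]
    - [0,[0.5,3.68,1.86],[0,0,0]]
    - [0,[0.5,3.68,1.86],[0,0,0]]
    - [0,[0.5,3.68,1.86],[0,0,0]]
    - [0,[0.5,3.68,1.86],[0,0,0]]
    - [0,[0.5,3.68,1.86],[0,0,0]]
    - [0,[0.5,3.68,1.86],[0,0,0]]
    - [0,[0.5,3.68,1.86],[0,0,0]]
    - [0,[0.5,3.68,1.86],[0,0,0]]
    - [0,[0.5,3.68,1.86],[0,0,0]]
    - [0,[0.5,3.68,1.86],[0,0,0]]
    - [0,[0.5,3.68,1.86],[0,0,0]]
    - [0,[0.5,3.68,1.86],[0,0,0]]
    - [0,[0.5,3.68,1.86],[0,0,0]]
    - [0,[0.5,3.68,1.86],[0,0,0]]
    - [0,[0.5,3.68,1.86],[0,0,0]]
    - [0,[0.5,3.68,1.86],[0,0,0]]
  newtons: 10

```text
time: 3.4
position: [0.5566, 0.0385, 0.1417]
eef_rot: [-0.026, 0.706, 0.027, 0.707]
force: [0.8, -1.1, 0.6]
finger_gap: 0.0006
```

```bash
cat > e.py <<'E'
import sys
from h import *
g=np.array([float(v) for v in sys.argv[1:4]]);yaw=float(sys.argv[4])
s=bot.sense();M=R.from_quat(s['eef_rot']).as_matrix()
T=np.c_[[0,0,-1],[np.cos(yaw),np.sin(yaw),0],[np.sin(yaw),-np.cos(yaw),0]]
print('t',round(s['time'],2),'pos',np.array(s['position']),'F',np.array(s['force']),'gap',s['finger_gap'])
print('shift cm tool',100*M.T@(g-s['position']),'turn',R.from_matrix(M.T@T).as_rotvec())
E
python3 e.py .5555 .0366 .06 1.6458
```

```text
t 3.4 pos [0.5566 0.0385 0.1417] F [ 0.7871 -1.0775  0.6371] gap 0.0005894452998193758
shift cm tool [ 8.1721 -0.1835 -0.1269] turn [-0.      0.0008 -0.0002]
```

Request:
send_rows:
  motion:
    - [0,[1.6,-0.18,-0.13],[0,0,0]]
    - [0,[1.6,0,0],[0,0,0]]
    - [0,[1.6,0,0],[0,0,0]]
    - [0,[1.6,0,0],[0,0,0]]
    - [0,[1.6,0,0],[0,0,0]]
    - [0,[1.4,0,0],[0,0,0]]
    - [0,[0,0,0],[0,0,0]]
    - [0,[0,0,0],[0,0,0]]

```text
time: 4.2
position: [0.555, 0.0348, 0.0478]
eef_rot: [-0.027, 0.707, 0.026, 0.707]
force: [0.8, -0.0, -0.7]
finger_gap: 0.0007
```

```bash
python3 - <<'E'
from h import *
p=snap('scene')
c=p['color'][180:310,270:430][:,:,::-1]
cv2.imwrite('pics/s2.png',cv2.resize(c,None,fx=4.5,fy=4.5,interpolation=cv2.INTER_CUBIC))
E
python3 e.py .5555 .0366 .0365 1.6458
```

```text
t 4.25 pos [0.5554 0.0349 0.0483] F [ 0.7944 -0.2895 -0.0597] gap 0.00022737972041245218
shift cm tool [1.1783 0.1647 0.024 ] turn [-0.0001  0.0009 -0.    ]
```

View pics/s2.png

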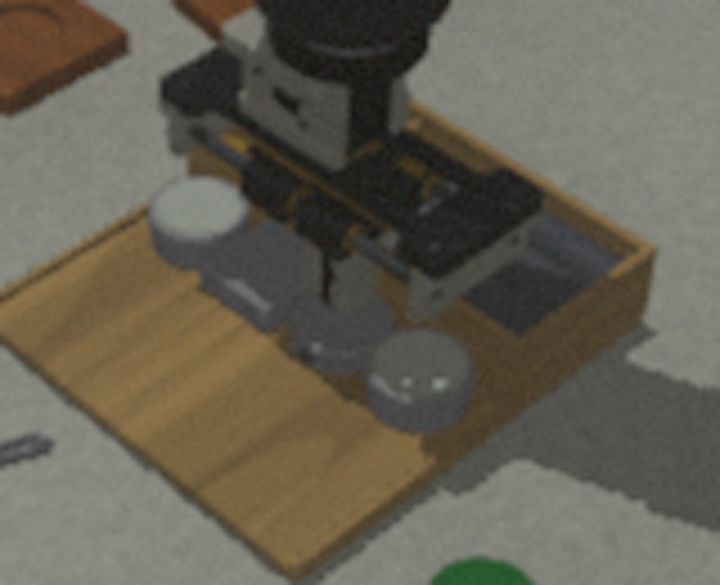

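The shut fingers stand over the compact at crop (345,290), clear of both neighbours. Descending gently.

Request:
send_rows:
  motion:
    - [0,[0.4,0.15,0],[0,0,0]]
    - [0,[0.3,0,0],[0,0,0]]
    - [0,[0.1,0,0],[0,0,0]]
    - [0,[0,0,0],[0,0,0]]
    - [0,[0,0,0],[0,0,0]]

```text
time: 4.75
position: [0.5548, 0.0363, 0.0396]
eef_rot: [-0.026, 0.707, 0.026, 0.707]
force: [-0.0, -0.2, 0.3]
finger_gap: 0.0004
```

Request:
send_rows:
  motion:
    - [0,[0.1,0,0],[0,0,0]]
    - [0,[0,0,0],[0,0,0]]
    - [0,[0,0,0],[0,0,0]]

```text
time: 5.05
position: [0.5547, 0.0363, 0.0386]
eef_rot: [-0.026, 0.707, 0.026, 0.707]
force: [0.5, 0.4, 0.0]
finger_gap: 0.0004
```

Request:
send_rows:
  motion:
    - [0,[0.1,0,0],[0,0,0]]
    - [0,[0,0,0],[0,0,0]]
    - [0,[0,0,0],[0,0,0]]

```text
time: 5.35
position: [0.5547, 0.0363, 0.0375]
eef_rot: [-0.026, 0.707, 0.026, 0.707]
force: [0.3, -0.7, 0.4]
finger_gap: 0.0004
```

Request:
send_rows:
  motion:
    - [0,[0.06,0,0],[0,0,0]]
    - [0,[0,0,0],[0,0,0]]
    - [0,[0,0,0],[0,0,0]]

```text
time: 5.65
position: [0.5547, 0.0363, 0.037]
eef_rot: [-0.026, 0.707, 0.026, 0.707]
force: [0.1, 0.1, 0.4]
finger_gap: 0.0009
```

Request:
send_rows:
  motion:
    - [0,[0.06,0,0],[0,0,0]]
    - [0,[0,0,0],[0,0,0]]
    - [0,[0,0,0],[0,0,0]]

```text
time: 5.95
position: [0.5547, 0.0363, 0.0363]
eef_rot: [-0.026, 0.707, 0.026, 0.707]
force: [-0.0, 0.1, -0.4]
finger_gap: 0.0003
```

Request:
send_rows:
  motion:
    - [0,[0.05,0,0],[0,0,0]]
    - [0,[0,0,0],[0,0,0]]
    - [0,[0,0,0],[0,0,0]]

```text
time: 6.25
position: [0.5547, 0.0363, 0.0359]
eef_rot: [-0.026, 0.707, 0.026, 0.707]
force: [0.9, -1.2, -0.0]
finger_gap: 0.0005
```

Request:
send_rows:
  motion:
    - [0,[0.06,0,0],[0,0,0]]
    - [0,[0,0,0],[0,0,0]]
    - [0,[0,0,0],[0,0,0]]

```text
time: 6.55
position: [0.5547, 0.0363, 0.0352]
eef_rot: [-0.026, 0.707, 0.026, 0.707]
force: [1.0, -1.0, 0.3]
finger_gap: 0.0006
```

Request:
send_rows:
  motion:
    - [0,[0.05,0,0],[0,0,0]]
    - [0,[0,0,0],[0,0,0]]
    - [0,[0,0,0],[0,0,0]]

```text
time: 6.85
position: [0.5547, 0.0363, 0.0347]
eef_rot: [-0.026, 0.707, 0.026, 0.707]
force: [0.9, -0.2, 0.7]
finger_gap: 0.0003
```

Request:
send_rows:
  motion:
    - [0,[0.05,0,0],[0,0,0]]
    - [0,[0,0,0],[0,0,0]]
    - [0,[0,0,0],[0,0,0]]

```text
time: 7.15
position: [0.5548, 0.0363, 0.0347]
eef_rot: [-0.026, 0.707, 0.026, 0.707]
force: [-1.8, -0.2, 6.1]
finger_gap: 0.0007
```

Request:
send_rows:
  motion:
    - [0,[0.05,0,0],[0,0,0]]
    - [0,[0,0,0],[0,0,0]]
    - [0,[0,0,0],[0,0,0]]

```text
time: 7.45
position: [0.5548, 0.0363, 0.0346]
eef_rot: [-0.027, 0.706, 0.027, 0.707]
force: [-4.0, 0.7, 10.4]
finger_gap: 0.0003
```

Request:
send_rows:
  motion:
    - [0,[0,0,0.2],[0,0,0]]
    - [0,[0,0,0.3],[0,0,0]]
    - [0,[0,0,0.3],[0,0,0]]
    - [0,[0,0,0.3],[0,0,0]]

```text
time: 7.85
position: [0.5646, 0.0367, 0.0346]
eef_rot: [-0.027, 0.707, 0.026, 0.706]
force: [-6.8, -0.9, 13.6]
finger_gap: 0.0004
```

Request:
send_rows:
  motion:
    - [0,[-0.02,0,0.3],[0,0,0]]
    - [0,[0,0,0.3],[0,0,0]]
    - [0,[0,0,0.3],[0,0,0]]

```text
time: 8.15
position: [0.5738, 0.0374, 0.0346]
eef_rot: [-0.027, 0.707, 0.026, 0.706]
force: [-5.2, -0.7, 11.6]
finger_gap: 0.0007
```

```bash
cat > look.py <<'E'
import sys
from h import *
O=np.array([.4746,.0028]);d=np.array([.9972,.0749])
p=snap('top',sys.argv[1] if len(sys.argv)>1 else None)
q=snap('scene')
for n,pp in(('top',p),('scene',q)):
  for l,h in(('compact',.0347),('square_tin',.0377),('wax_tin_a',.0407)):
    for m in bot.masks_of(pp,l):
      if m['conf']>.3:
        X=pt(pp,*m['centre'],h-.004)[:2];print(n,l,round(m['conf'],2),X,'out',np.round(d@(X-O),4),'lat',np.round(np.dot([-d[1],d[0]],X-O),4))
s=bot.sense();print(s['time'],np.array(s['position']),'out',d@(np.array(s['position'])[:2]-O))
E
python3 look.py
```

```text
top compact 0.48 [0.6319 0.2123] out 0.1725 lat 0.1972
top square_tin 0.77 [ 0.5437 -0.0208] out 0.0671 lat -0.0287
top wax_tin_a 0.7 [ 0.5591 -0.0778] out 0.0783 lat -0.0867
scene compact 0.97 [0.6319 0.2268] out 0.1736 lat 0.2116
scene compact 0.57 [0.5846 0.0444] out 0.1128 lat 0.0333
scene square_tin 0.73 [ 0.5701 -0.0265] out 0.093 lat -0.0364
scene square_tin 0.49 [0.5577 0.0939] out 0.0897 lat 0.0846
scene wax_tin_a 0.97 [0.5612 0.0924] out 0.093 lat 0.0828
scene wax_tin_a 0.58 [ 0.5771 -0.0727] out 0.0965 lat -0.083
8.55 [0.5744 0.0374 0.0346] out 0.10210800424924207
```

Request:
send_rows:
  motion:
    - [0,[0,0,0.2],[0,0,0]]
    - [0,[0,0,0.4],[0,0,0]]
    - [0,[0,0,0.4],[0,0,0]]
    - [0,[0,0,0.4],[0,0,0]]
    - [0,[0,0,0.4],[0,0,0]]

```text
time: 9.05
position: [0.5919, 0.0387, 0.0346]
eef_rot: [-0.027, 0.707, 0.026, 0.706]
force: [-5.4, -0.4, 10.9]
finger_gap: 0.0005
```

Request:
send_rows:
  motion:
    - [0,[0,0,0.4],[0,0,0]]
    - [0,[0,0,0.4],[0,0,0]]
    - [0,[0,0,0.4],[0,0,0]]
    - [0,[0,0,0.4],[0,0,0]]

```text
time: 9.45
position: [0.6079, 0.04, 0.0346]
eef_rot: [-0.027, 0.707, 0.026, 0.706]
force: [-4.9, -0.6, 11.4]
finger_gap: 0.0005
```

```bash
python3 look.py top3.png
```

```text
top square_tin 0.57 [ 0.5588 -0.0258] out 0.0818 lat -0.0348
top wax_tin_a 0.75 [ 0.562  -0.0759] out 0.0813 lat -0.085
top wax_tin_a 0.56 [0.5499 0.0885] out 0.0815 lat 0.0798
scene compact 0.93 [0.6292 0.2264] out 0.1709 lat 0.2114
scene compact 0.8 [0.6148 0.0471] out 0.1431 lat 0.0337
scene wax_tin_a 0.38 [ 0.5771 -0.085 ] out 0.0956 lat -0.0952
9.85 [0.6086 0.0401 0.0347] out 0.136427810646572
```

Following well. Continuing to about 158–160 mm out.

Request:
send_rows:
  motion:
    - [0,[0,0,0.2],[0,0,0]]
    - [0,[0,0,0.4],[0,0,0]]
    - [0,[0,0,0.4],[0,0,0]]
    - [0,[0,0,0.4],[0,0,0]]
    - [0,[0,0,0.4],[0,0,0]]
    - [0,[0,0,0.4],[0,0,0]]
    - [0,[0,0,0.2],[0,0,0]]
    - [0,[0,0,0],[0,0,0]]

```text
time: 10.65
position: [0.6323, 0.0418, 0.0346]
eef_rot: [-0.027, 0.707, 0.026, 0.706]
force: [-4.3, -1.7, 8.9]
finger_gap: 0.0003
```

Request:
send_rows:
  motion:
    - [0,[-0.3,0,0],[0,0,0]]
    - [0,[-1.7,0,0],[0,0,0]]
    - [0,[-3,0,0],[0,0,0]]
    - [1,[-3,0,-4],[0,0,0]]
    - [1,[0,0,-4],[0,0,0]]
    - [1,[0,0,-2],[0,0,0]]
    - [1,[0,0,0],[0,0,0]]

```text
time: 11.35
position: [0.5303, 0.0344, 0.1145]
eef_rot: [-0.026, 0.707, 0.027, 0.707]
force: [1.0, -0.1, 0.4]
finger_gap: 0.0269
```

```bash
python3 - <<'E'
from h import *
p=snap('top');a=p['color'][150:335,235:485][:,:,::-1]
cv2.imwrite('pics/t4.png',cv2.resize(a,None,fx=3.2,fy=3.2,interpolation=cv2.INTER_CUBIC))
E
python3 look.py
```

```text
top compact 0.59 [0.616  0.2123] out 0.1567 lat 0.1983
top compact 0.47 [0.6441 0.0393] out 0.1717 lat 0.0237
top wax_tin_a 0.69 [ 0.5632 -0.0821] out 0.082 lat -0.0913
scene compact 0.88 [0.6309 0.0336] out 0.1582 lat 0.019
scene compact 0.71 [0.6259 0.221 ] out 0.1672 lat 0.2062
scene square_tin 0.57 [ 0.5578 -0.0188] out 0.0813 lat -0.0277
scene wax_tin_a 0.85 [0.5565 0.0903] out 0.0882 lat 0.0812
scene wax_tin_a 0.71 [ 0.5655 -0.073 ] out 0.0849 lat -0.0824
scene wax_tin_a 0.54 [0.6216 0.4506] out 0.1801 lat 0.4355
11.8 [0.5331 0.0346 0.1135] out 0.060692813083028374
```

View pics/t4.png

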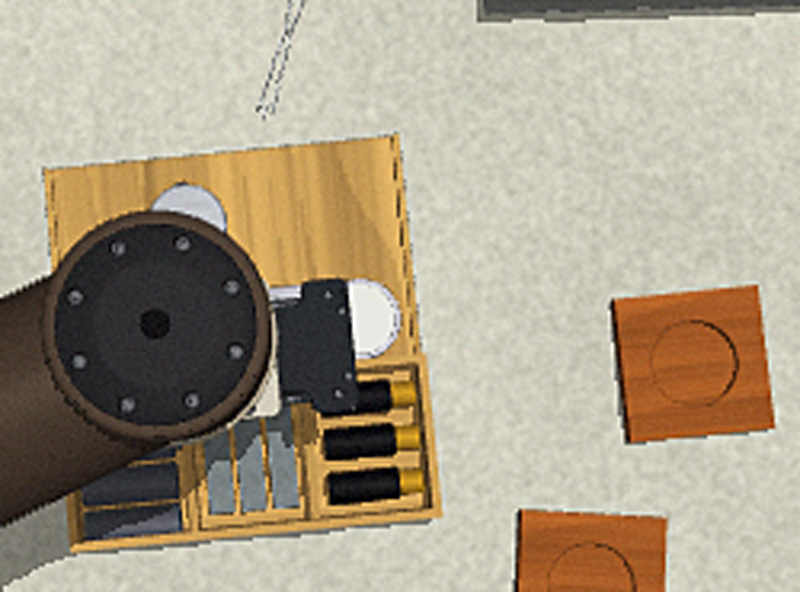

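Compact's visible cap spans crop (150–228, top at y=182), so its centre is about (188,222). The target well's rim is centred at (694,363).

```bash
python3 - <<'E'
from h import *
p=snap('top')
f=lambda x,y,z:pt(p,150+(y-1.6)/3.2,235+(x-1.6)/3.2,z)
print('compact',f(188,222,.034),'exp',np.array([.4746,.0028])+.1595*np.array([.9972,.0749])+np.array([-.0749,.9972])*.028)
print('well rim',f(694,363,.016),'block',f((612+758+774+629)/4,(299+286+428+442)/4,.013))
m=bot.masks_of(p,'compact')
g=cv2.cvtColor(p['color'],cv2.COLOR_RGB2GRAY)
for mm in m:
  if mm['conf']>.3:
    ys,xs=np.nonzero(mm['mask']);print(mm['conf'],xs.min(),xs.max(),ys.min(),ys.max())
E
python3 e.py .634 .0412 .06 1.6458
```

```text
compact [0.6338 0.0417 0.034 ] exp [0.6316 0.0427]
well rim [ 0.5289 -0.3061  0.016 ] block [ 0.5285 -0.3062  0.013 ]
0.83 206 230 217 240
0.68 285 305 207 218
t 11.9 pos [0.5329 0.0346 0.1136] F [-0.9885 -0.1616 -0.4028] gap 0.07103548798245211
shift cm tool [ 5.3564 -0.0966 10.1321] turn [-0.0005 -0.0005  0.0002]
```

Request:
send_rows:
  motion:
    - [1,[0,-0.03,3],[0,0,0]]
    - [1,[0,0,4],[0,0,0]]
    - [1,[0,0,3.08],[0,0,0]]
    - [1,[2,0,0],[0,0,0]]
    - [1,[2.5,0,0],[0,0,0]]
    - [1,[2,0,0],[0,0,0]]
    - [1,[0.8,0,0],[0,0,0]]
    - [1,[0,0,0],[0,0,0]]
    - [1,[0,0,0],[0,0,0]]

```text
time: 12.8
position: [0.6339, 0.042, 0.0417]
eef_rot: [-0.027, 0.706, 0.026, 0.707]
force: [0.9, 0.6, 0.6]
finger_gap: 0.0875
```

```bash
python3 e.py .6335 .0418 .0242 1.6458; python3 - <<'E'
from h import *
p=snap('scene')
c=p['color'][180:320,270:430][:,:,::-1]
cv2.imwrite('pics/s5.png',cv2.resize(c,None,fx=4.2,fy=4.2,interpolation=cv2.INTER_CUBIC))
E
```

```text
t 12.8 pos [0.6339 0.042  0.0417] F [0.8886 0.5527 0.5941] gap 0.08749227403549668
shift cm tool [ 1.7529 -0.015  -0.0447] turn [-0.      0.0009  0.0001]
```

View pics/s5.png

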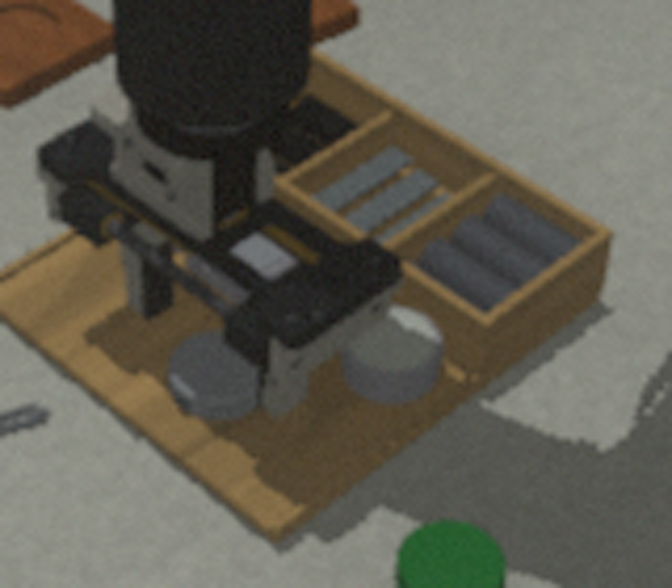

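The compact at crop (215,375) sits between the open fingers, one at (150,290) and one at (290,375). Lowering and closing.

Request:
send_rows:
  motion:
    - [1,[1,0,0],[0,0,0]]
    - [1,[0.75,0,0],[0,0,0]]
    - [1,[0,0,0],[0,0,0]]
    - [0.55,[0,0,0],[0,0,0]]
    - [0.55,[0,0,0],[0,0,0]]
    - [0.55,[0,0,0],[0,0,0]]
    - [0.5,[0,0,0],[0,0,0]]
    - [0.5,[0,0,0],[0,0,0]]
    - [0.5,[0,0,0],[0,0,0]]
  newtons: 8

```text
time: 13.75
position: [0.6335, 0.042, 0.0237]
eef_rot: [-0.026, 0.706, 0.026, 0.707]
force: [-0.5, 0.3, 1.0]
finger_gap: 0.0558
```

Request:
send_rows:
  motion:
    - [0.5,[-0.3,0,0],[0,0,0]]
    - [0.5,[-1,0,0],[0,0,0]]
    - [0.5,[-2,0,0],[0,0,0]]
    - [0.5,[-2.5,0,0],[0,0,0]]
    - [0.5,[-2.5,0,0],[0,0,0]]
    - [0.5,[-1.5,0,0],[0,0,0]]
    - [0.5,[0,0,0],[0,0,0]]
    - [0.5,[0,0,0],[0,0,0]]

```text
time: 14.55
position: [0.6332, 0.0419, 0.1219]
eef_rot: [-0.026, 0.706, 0.027, 0.707]
force: [0.0, -0.6, -1.6]
finger_gap: 0.0556
```

```bash
python3 e.py .5288 -.3061 .06 1.6458
```

```text
t 14.55 pos [0.6332 0.0419 0.1219] F [ 0.0219 -0.6416 -1.6191] gap 0.05562073522622223
shift cm tool [  6.1631 -33.9331 -13.0058] turn [-0.0005  0.0007 -0.0005]
```

Request:
send_rows:
  motion:
    - [0.5,[0,-0.7,-0.27],[0,0,0]]
    - [0.5,[0,-1.7,-0.65],[0,0,0]]
    - [0.5,[0,-2.8,-1.07],[0,0,0]]
    - [0.5,[0,-3,-1.15],[0,0,0]]
    - [0.5,[0,-3,-1.15],[0,0,0]]
    - [0.5,[0,-3,-1.15],[0,0,0]]
    - [0.5,[0,-3,-1.15],[0,0,0]]
    - [0.5,[0,-3,-1.15],[0,0,0]]
    - [0.5,[0,-3,-1.15],[0,0,0]]
    - [0.5,[0,-3,-1.15],[0,0,0]]
    - [0.5,[0,-3,-1.15],[0,0,0]]
    - [0.5,[0,-2.4,-0.9],[0,0,0]]
    - [0.5,[0,-1.3,-0.5],[0,0,0]]
    - [0.5,[0,0,0],[0,0,0]]
    - [0.5,[0,0,0],[0,0,0]]

```text
time: 16.05
position: [0.5317, -0.2958, 0.121]
eef_rot: [-0.026, 0.707, 0.026, 0.706]
force: [0.1, -0.5, -0.7]
finger_gap: 0.0555
```

```bash
python3 e.py .5288 -.3061 .06 1.6458
```

```text
t 16.05 pos [ 0.5317 -0.2958  0.121 ] F [ 0.1183 -0.5341 -0.747 ] gap 0.05552259181545123
shift cm tool [ 6.0977 -1.0081 -0.3559] turn [-0.0014 -0.0008 -0.0004]
```

Request:
send_rows:
  motion:
    - [0.5,[1,-0.6,-0.2],[0,0,0]]
    - [0.5,[2,-0.4,-0.15],[0,0,0]]
    - [0.5,[2.5,0,0],[0,0,0]]
    - [0.5,[2,0,0],[0,0,0]]
    - [0.5,[0.7,0,0],[0,0,0]]
    - [0.5,[0,0,0],[0,0,0]]
    - [0.5,[0,0,0],[0,0,0]]

```text
time: 16.75
position: [0.5302, -0.3058, 0.04]
eef_rot: [-0.027, 0.706, 0.027, 0.707]
force: [0.1, -0.0, -0.9]
finger_gap: 0.0559
```

```bash
python3 e.py .5288 -.3061 .03 1.6458; python3 - <<'E'
from h import *
p=snap('scene');np.savez('sc.npz',**{k:p[k] for k in('color','view','fx','fy','cx','cy')})
c=p['color'][150:225,225:320][:,:,::-1]
a=cv2.resize(c,None,fx=5,fy=5,interpolation=cv2.INTER_CUBIC)
p=snap('top');np.savez('tp.npz',**{k:p[k] for k in('color','view','fx','fy','cx','cy')})
c=p['color'][225:305,410:490][:,:,::-1]
b=cv2.resize(c,None,fx=3.9,fy=4.6875,interpolation=cv2.INTER_CUBIC)
print(a.shape,b.shape);cv2.imwrite('pics/s6.png',np.hstack([a,b[:375]]))
E
```

```text
t 16.75 pos [ 0.5302 -0.3058  0.04  ] F [ 0.0825 -0.0003 -0.9486] gap 0.055858934737124825
shift cm tool [ 0.9993 -0.0222 -0.1429] turn [0.0006 0.0005 0.0005]
(375, 475, 3) (375, 312, 3)
```

View pics/s6.png

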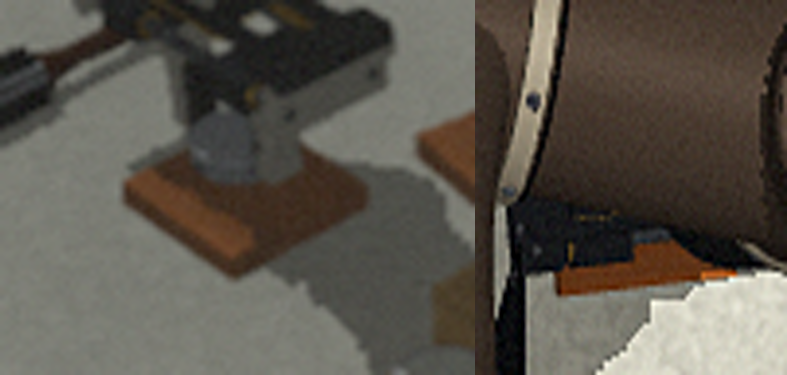

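The top view is blocked by the arm. The scene view shows the compact level over the rest, with its edge at (190,150). I'll centre it and lower with light contact, using height as the test: tip about 0.023 means it's on the rim, 0.017 means it's home.

Request:
send_rows:
  motion:
    - [0.5,[0.4,-0.02,-0.15],[0,0,0]]
    - [0.5,[0.6,0,0],[0,0,0]]
    - [0.5,[0.4,0,0],[0,0,0]]
    - [0.5,[0,0,0],[0,0,0]]
    - [0.5,[0,0,0],[0,0,0]]

```text
time: 17.35
position: [0.528, -0.3062, 0.0252]
eef_rot: [-0.026, 0.707, 0.026, 0.706]
force: [-0.4, -0.4, -2.2]
finger_gap: 0.0557
```

Request:
send_rows:
  motion:
    - [0.5,[0.1,0,0],[0,0,0]]
    - [0.5,[0.05,0,0],[0,0,0]]
    - [0.5,[0,0,0],[0,0,0]]

```text
time: 17.65
position: [0.5281, -0.3061, 0.024]
eef_rot: [-0.026, 0.707, 0.026, 0.707]
force: [-1.2, -0.7, -1.8]
finger_gap: 0.0556
```

Request:
send_rows:
  motion:
    - [0.5,[0.1,0,0],[0,0,0]]
    - [0.5,[0,0,0],[0,0,0]]
    - [0.5,[0,0,0],[0,0,0]]

```text
time: 17.95
position: [0.528, -0.3061, 0.0229]
eef_rot: [-0.026, 0.707, 0.026, 0.707]
force: [0.4, -0.7, -0.8]
finger_gap: 0.0552
```

Request:
send_rows:
  motion:
    - [0.5,[0.06,0,0.03],[0,0,0]]
    - [0.5,[0,0,0],[0,0,0]]
    - [0.5,[0,0,0],[0,0,0]]

```text
time: 18.25
position: [0.5284, -0.3061, 0.0224]
eef_rot: [-0.026, 0.707, 0.026, 0.707]
force: [-0.1, -0.4, -1.5]
finger_gap: 0.0559
```

Request:
send_rows:
  motion:
    - [0.5,[0.06,0,0.03],[0,0,0]]
    - [0.5,[0,0,0],[0,0,0]]
    - [0.5,[0,0,0],[0,0,0]]

```text
time: 18.55
position: [0.5287, -0.3061, 0.0217]
eef_rot: [-0.026, 0.707, 0.026, 0.707]
force: [0.2, 0.6, -1.3]
finger_gap: 0.0557
```

Request:
send_rows:
  motion:
    - [0.5,[0.06,0,0],[0,0,0]]
    - [0.5,[0,0,0],[0,0,0]]
    - [0.5,[0,0,0],[0,0,0]]

```text
time: 18.85
position: [0.5287, -0.3061, 0.0211]
eef_rot: [-0.026, 0.707, 0.026, 0.707]
force: [0.3, -0.5, -0.7]
finger_gap: 0.0551
```

Request:
send_rows:
  motion:
    - [0.5,[0.06,0,0],[0,0,0]]
    - [0.5,[0,0,0],[0,0,0]]
    - [0.5,[0,0,0],[0,0,0]]

```text
time: 19.15
position: [0.5287, -0.3061, 0.0205]
eef_rot: [-0.026, 0.707, 0.026, 0.707]
force: [-0.3, -0.6, -1.8]
finger_gap: 0.0553
```

Request:
send_rows:
  motion:
    - [0.5,[0.07,0,0],[0,0,0]]
    - [0.5,[0,0,0],[0,0,0]]
    - [0.5,[0,0,0],[0,0,0]]

```text
time: 19.45
position: [0.5287, -0.3061, 0.0198]
eef_rot: [-0.026, 0.707, 0.026, 0.707]
force: [-0.2, 0.8, -0.9]
finger_gap: 0.0554
```

Request:
send_rows:
  motion:
    - [0.5,[0.07,0,0],[0,0,0]]
    - [0.5,[0,0,0],[0,0,0]]
    - [0.5,[0,0,0],[0,0,0]]

```text
time: 19.75
position: [0.5287, -0.3061, 0.0191]
eef_rot: [-0.026, 0.707, 0.026, 0.707]
force: [-0.1, 0.1, -0.6]
finger_gap: 0.0553
```

Request:
send_rows:
  motion:
    - [0.5,[0.06,0,0],[0,0,0]]
    - [0.5,[0,0,0],[0,0,0]]
    - [0.5,[0,0,0],[0,0,0]]

```text
time: 20.05
position: [0.5287, -0.3061, 0.0186]
eef_rot: [-0.026, 0.707, 0.026, 0.707]
force: [0.7, 0.0, -0.5]
finger_gap: 0.0553
```

Request:
send_rows:
  motion:
    - [0.5,[0.06,0,0],[0,0,0]]
    - [0.5,[0,0,0],[0,0,0]]
    - [0.5,[0,0,0],[0,0,0]]

```text
time: 20.35
position: [0.5287, -0.3061, 0.0179]
eef_rot: [-0.026, 0.707, 0.026, 0.707]
force: [0.2, -0.1, -1.4]
finger_gap: 0.0554
```

Request:
send_rows:
  motion:
    - [0.5,[0.05,0,0],[0,0,0]]
    - [0.5,[0,0,0],[0,0,0]]
    - [0.5,[0,0,0],[0,0,0]]

```text
time: 20.65
position: [0.5287, -0.3061, 0.0175]
eef_rot: [-0.026, 0.707, 0.026, 0.707]
force: [-0.7, 0.6, -0.9]
finger_gap: 0.0554
```

Request:
send_rows:
  motion:
    - [0.5,[0.04,0,0],[0,0,0]]
    - [0.5,[0,0,0],[0,0,0]]
    - [0.5,[0,0,0],[0,0,0]]

```text
time: 20.95
position: [0.5287, -0.3061, 0.0173]
eef_rot: [-0.026, 0.707, 0.026, 0.707]
force: [-0.1, 0.6, 2.8]
finger_gap: 0.0555
```

Request:
send_rows:
  motion:
    - [0.5,[0.03,0,0],[0,0,0]]
    - [0.5,[0,0,0],[0,0,0]]
    - [0.5,[0,0,0],[0,0,0]]

```text
time: 21.25
position: [0.5287, -0.3061, 0.0172]
eef_rot: [-0.027, 0.707, 0.026, 0.707]
force: [-1.9, 1.2, 5.7]
finger_gap: 0.0559
```

Contact at tip 0.0173, which matches the well floor. Releasing, lifting, shutting the fingers and checking lid height with a light press.

Request:
send_rows:
  motion:
    - [0.5,[-0.06,0,0],[0,0,0]]
    - [0.7,[0,0,0],[0,0,0]]
    - [0.8,[0,0,0],[0,0,0]]
    - [0.8,[0,0,0],[0,0,0]]
    - [0.8,[0,0,0],[0,0,0]]
    - [0.8,[0,0,0],[0,0,0]]
    - [0.8,[-0.5,0,0],[0,0,0]]
    - [0.8,[-1.5,0,0],[0,0,0]]
    - [0.8,[-2,0,0],[0,0,0]]
    - [0,[-1,0,0],[0,0,0]]
    - [0,[0,0,0],[0,0,0]]
    - [0,[0,0,0],[0,0,0]]
    - [0,[0,0,0],[0,0,0]]
    - [0,[0,0,0],[0,0,0]]
    - [0,[0,0,0],[0,0,0]]
    - [0,[0,0,0],[0,0,0]]

```text
time: 22.85
position: [0.5285, -0.3061, 0.067]
eef_rot: [-0.026, 0.707, 0.026, 0.706]
force: [0.8, -0.4, 0.3]
finger_gap: 0.0194
```

```bash
python3 e.py .5288 -.3061 .028 1.6458; python3 - <<'E'
from h import *
p=snap('scene')
c=p['color'][150:225,225:320][:,:,::-1]
cv2.imwrite('pics/s7.png',cv2.resize(c,None,fx=7,fy=7,interpolation=cv2.INTER_CUBIC))
E
```

```text
t 22.85 pos [ 0.5285 -0.3061  0.067 ] F [ 0.8197 -0.4042  0.3028] gap 0.01942136370340685
shift cm tool [ 3.8953 -0.0061  0.0296] turn [-0.0003 -0.0006 -0.0002]
```

View pics/s7.png

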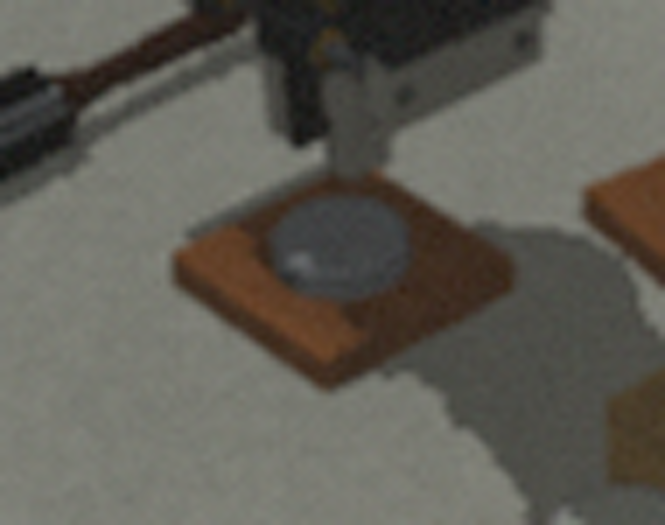

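The compact at (340,245) sits centred and level in the rest. Pressing lightly; the lid should be at z ≈ 0.028.

Request:
send_rows:
  motion:
    - [0,[1,0,0],[0,0,0]]
    - [0,[1.3,0,0],[0,0,0]]
    - [0,[1,0,0],[0,0,0]]
    - [0,[0.3,0,0],[0,0,0]]
    - [0,[0,0,0],[0,0,0]]
    - [0,[0.08,0,0],[0,0,0]]
    - [0,[0,0,0],[0,0,0]]
    - [0,[0,0,0],[0,0,0]]

```text
time: 23.7
position: [0.529, -0.3062, 0.031]
eef_rot: [-0.027, 0.706, 0.026, 0.707]
force: [-0.0, -0.1, 0.1]
finger_gap: 0.0005
```

Request:
send_rows:
  motion:
    - [0,[0.07,0,0],[0,0,0]]
    - [0,[0.04,0,0],[0,0,0]]
    - [0,[0,0,0],[0,0,0]]
    - [0,[0,0,0],[0,0,0]]

```text
time: 24.1
position: [0.5287, -0.3061, 0.0295]
eef_rot: [-0.026, 0.707, 0.026, 0.707]
force: [-0.1, -1.1, -0.6]
finger_gap: 0.0006
```

Request:
send_rows:
  motion:
    - [0,[0.05,0,0],[0,0,0]]
    - [0,[0,0,0],[0,0,0]]
    - [0,[0,0,0],[0,0,0]]

```text
time: 24.4
position: [0.5287, -0.3061, 0.0289]
eef_rot: [-0.026, 0.707, 0.026, 0.707]
force: [0.1, 0.7, -0.1]
finger_gap: 0.0007
```

Request:
send_rows:
  motion:
    - [0,[0.05,0,0],[0,0,0]]
    - [0,[0,0,0],[0,0,0]]
    - [0,[0,0,0],[0,0,0]]

```text
time: 24.7
position: [0.5287, -0.3061, 0.0284]
eef_rot: [-0.026, 0.707, 0.026, 0.707]
force: [-0.1, 0.7, 0.1]
finger_gap: 0.0006
```

Request:
send_rows:
  motion:
    - [0,[0.05,0,0],[0,0,0]]
    - [0,[0,0,0],[0,0,0]]
    - [0,[0,0,0],[0,0,0]]

```text
time: 25.0
position: [0.5287, -0.3061, 0.0283]
eef_rot: [-0.026, 0.707, 0.026, 0.707]
force: [-2.1, 1.3, 5.3]
finger_gap: 0.0008
```

Request:
send_rows:
  motion:
    - [0,[0.03,0,0],[0,0,0]]
    - [0,[0,0,0],[0,0,0]]
    - [0,[-0.3,0,0],[0,0,0]]
    - [0,[-2,0,0],[0,0,0]]
    - [0,[-3,0,0],[0,0,0]]
    - [0,[-4,0,0],[0,0,0]]
    - [0,[-4,0,0],[0,0,0]]
    - [0,[-1,-3,-3],[0,0,0]]
    - [0,[0,-3,-3],[0,0,0]]
    - [0,[0,-3,-3],[0,0,0]]
    - [0,[0,-3,-3],[0,0,0]]
    - [0,[0,-2,-2],[0,0,0]]
    - [0,[0,0,0],[0,0,0]]
    - [0,[0,0,0],[0,0,0]]

```text
time: 26.4
position: [0.399, -0.4566, 0.1704]
eef_rot: [-0.026, 0.707, 0.026, 0.707]
force: [0.6, -0.4, 0.9]
finger_gap: 0.0002
```

```bash
python3 look.py top8.png
```

```text
top compact 0.95 [0.6176 0.2123] out 0.1583 lat 0.1982
top compact 0.79 [ 0.5226 -0.2991] out 0.0252 lat -0.3046
top compact 0.43 [ 0.5629 -0.0284] out 0.0857 lat -0.0377
top square_tin 0.7 [ 0.5676 -0.0179] out 0.0912 lat -0.0276
top wax_tin_a 0.84 [ 0.5629 -0.0755] out 0.0822 lat -0.0847
top wax_tin_a 0.71 [0.5532 0.0904] out 0.085 lat 0.0815
scene compact 0.65 [ 0.535  -0.2954] out 0.0379 lat -0.3019
scene compact 0.65 [0.6344 0.2271] out 0.1762 lat 0.2117
scene square_tin 0.85 [ 0.5587 -0.0195] out 0.0822 lat -0.0286
scene wax_tin_a 0.86 [0.5509 0.0886] out 0.0825 lat 0.0799
scene wax_tin_a 0.66 [ 0.5642 -0.069 ] out 0.0839 lat -0.0783
26.8 [ 0.4    -0.4557  0.1707] out -0.10868679685447014
```

View pics/top8.png

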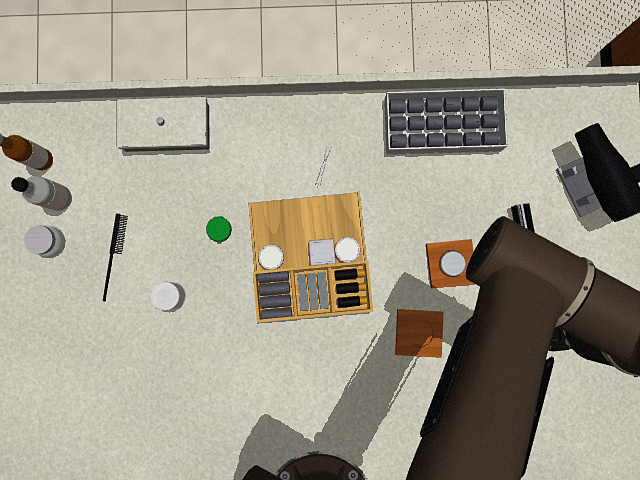

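The compact sits centred in the right-hand rest at (452,264). The tins at (270,257), (321,251) and (347,249) are where they started, so I'm handing in.

```bash
python3 -c "
from plant import bot
print(bot.hand_in(),bot.sense()['time'])"
```

```text
the job is handed in; nothing more can be done
the job is handed in; nothing more can be done
```

The compact is lid up in the well of the rest farthest to the robot's right. I handed the job in at about 27 s of the 72 s allowed; hand-in reports no verdict.

- **Slide:** I pressed the lid with the shut fingers and slid it 77 mm straight out. The press read 9–14 N between steps; the peak was 13.6 N, within the 22 N limit.
- **Grasp and placing:** I gripped it at 8 N and lowered it in until it touched the well floor. I then released it and pressed the lid lightly, reading about 5 N plus one small unread step.
- **Seating check:** the lid was at z = 0.0283 m under that press, against 0.028 m expected for fully home. In the picture it looks centred and level.
- **Tins and other things:** the three tins show in the same places in the last top picture as in the first, to within about a pixel (about 2 mm). The other things in view had not moved, and the arm was touching nothing. In that picture the arm hid most of the round brush; I had last seen its near part beside the rest in the close-up after the release.
- **Disagreements:** single network readings for the tins and compact scattered by about 1 cm, so I relied on the tray fit, the pictures and touch.

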